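# Load a label roll on the packing bench dispenser

## Robot

A 6-joint arm with a two-finger parallel gripper is mounted at the origin on the work surface. World frame = base frame: x ahead of the robot, y to its left, z up, the work surface at z = 0. Lengths are in m, angles in degrees, forces in N, time in s.
With the tool pointing down it reaches from about 0.3 to 0.75 m from the base axis. Payload 8.5 kg.
Tool frame: the origin (TCP) lies midway between the tips of the shut fingers; the grasp point (between the pads) lies env.tcp_to_grasp behind it (env.tcp_to_grasp is the distance from the TCP to the grasp point, in m); z points along the fingers, y is the line along which they close (so a half turn about z gives the same grasp; the last joint's range is limited). The gripper opens to 85 mm and grips with 20 to 120 N. Pads are 22 mm wide; open, the fingers measure 114 mm over their backs; the gripper's body (76 mm by 85 mm) begins 54 mm behind the grasp point. The pads swing forward as they close: fully open they stand 13 mm farther back than shut.
Start: joints at [-78.913, 21.807, 74.336, -0, 83.858, -12.336], TCP at [0.219, -0.505, 0.231] pointing down, gripper open.
Joint ranges: [-178.18, 178.18], [-50.72, 133.34], [12.68, 142.11], [-81.47, 261.47], [9.98, 163.14], [-165.26, 165.26]. Speed limits (degrees/s): [136.94, 136.94, 180, 180, 180, 180].

## Interface

Orientations are given as a 3x3 rotation matrix whose columns are the frame's x, y, z axes.
In Python, from rig import observe, optics, job, env gives the robot as it stands. The module is installed in compiled form; this text tells all that it offers.
- The arm moves only by the shell command python3 -m jog 'ROWS' [FORCE]. ROWS is JSON, a list of rows, each a list of 7 numbers: the turn, a rotation vector about the tool's x, y, z in rad, then the shift along the tool's x, y, z in m, then the opening in per cent of the stroke, from 0 (shut) to 100 (fully open). A call has 1 to 10 rows; each row shifts and turns the commanded pose from where the row before left it, along the tool's axes as they then stand; what a row does not reach is not made up. A row lasts 1/8 s, in which the tool goes at most 62.5 mm and 10.7 degrees, less where a joint would pass 70% of its speed; a pose out of reach is approached as far as the arm can. A call is refused whole if a number of a shift passes 0.0625 or a number of a turn 0.188, either way. A call with a gripper value outside its range is refused whole. The fingers move at their own pace and stop on an object; FORCE is the grip in N (left out, the last holds). Time passes only in rows, so rows that do not move let the fingers close. It gives the time, the measured TCP pose, the force, the opening and the grip force at its end, in the units of the state.
- observe(): the state, without advancing time (a new reading comes with each control period).
- optics.get_image(name): name is "scene" or "top" or "wrist"; returns a dict with "pixels" (384x512x3 uint8, red, green, blue), "mtx" (3x3 intrinsics, pixels), "rvec" (rotation vector, rad) and "tvec" (3), from world to camera coordinates, as OpenCV has them. Camera axes: x right, y down, z forward; pixel columns grow to the right and rows downward; lengths in m; the calibration is good to about 2 mm. A picture is of the moment at which its call begins. There is no depth.
- job.close_job(): hands the job in; it is judged then, once.
The state is a dict: "time_s": time; "q": joint angles; "qvel": joint speeds; "joint_efforts": joint torques, N m; "position": TCP position; "tool_rot": TCP orientation; "ft_force": force on the tool from outside, world axes, zero at the start; "wrist_torque": the same for the moment, N m; "grip_width": finger opening in m; "gripper_force": force on a finger pad.
Only numpy, scipy, OpenCV 4.12 (cv2) and the standard library are available. Lean on these libraries where they do the work, as an engineer would, in place of code of your own. Each camera call takes 0.05 s, during which the arm holds its last target. There are 200 camera calls.

## Task

Load the yellow roll on the dispenser: take the bare spindle off its stand by the red handle, push its shaft through the yellow roll's core where the roll sits in the wooden rack, and lift the roll out on the spindle. Lay the spindle back across both forks of the stand with the yellow roll hanging between them, and let go. Do not drop the yellow roll, and leave the blue roll in its place.

Things in the scene. Friction and masses are not known exactly. Their poses are not given: they have to be found in the camera images.
- spindle_grip (a point): Centre of the spindle's red handle, 22 x 22 mm, 60 mm long along y. A round steel shaft, 12 mm thick, runs from the handle along +y: it begins 30 mm and its rounded tip lies 160 mm from this point. 80 g. At the start it lies level and bare across the stand's forks, handle overhanging at the -y end (robot's right), this point 90 mm from the stand's middle; z is up.
- stand_seat (a point): Grey fixed stand: point on a laid shaft's axis, 95 mm above the table, half-way between the forks; y along the laid shaft, z up. Two Y-shaped forks, 8 mm thick, stand 40 mm either side along y (72 mm free between them). Each is a 90 degree V open upward: bottom 86.5 mm, arm ends 112 mm above the table, mouth 50 mm wide along x. Base 130 x 130 x 10 mm.
- roll_yellow_mid (a point): Centre of the yellow label roll: diameter 76 mm, 40 mm wide, 80 g, cardboard core of 44 mm bore open at both ends. The bore's axis is y, at the start level and within 18 degrees of world y. It sits on its rim, centre 60 mm above the table, on rails (top 28 mm) in one of two bays, 130 mm apart, of a fixed plywood rack, 280 x 70 mm (long side across the bores). Either bay.
- roll_blue_mid (a point): Centre of the blue label roll, same shape and axes as the yellow one, in the rack's other bay. To be left in place.
There are look-alikes about, which are no part of the job. Of the things that look like the part that bears roll_yellow_mid, the smaller one is meant. Of the things that look like the part that bears spindle_grip, the larger one is meant.

How it is judged:
By the outcome, as a careful person would: the job done as asked, in the order asked, and still so for the second after the job is handed in, with the robot touching nothing.
It also fails if it takes over 58 s, if anything falls off the work surface, if the arm or the gripper's body presses on something with over 40 N, if the wrist force passes 120 N, or if a joint passes its speed limit or range.

## Working session

There is one attempt and no reset: what is moved stays moved. The work goes in short steps, Python scripts to look and compute and a shell command to move; the robot and the scene stay as the last step left them, time stands still between calls to the robot, and variables do not carry over. Pictures are saved under pics/ and viewed, at most 11 in all, crops included, and the job is handed in when it is done.

```bash
mkdir -p pics
cat > h.py <<'E'
import numpy as np,cv2
from rig import observe,optics,env
def cam(n):
    d=optics.get_image(n);R=cv2.Rodrigues(np.array(d['rvec'],float))[0];t=np.array(d['tvec'],float).ravel()
    return d['pixels'],np.array(d['mtx']),R,t
def ray(c,u,v):
    _,K,R,t=c;d=R.T@np.linalg.inv(K)@np.array([u,v,1.]);return -R.T@t,d
def onz(c,u,v,z):
    o,d=ray(c,u,v);return o+d*(z-o[2])/d[2]
def tri(c1,p1,c2,p2):
    o1,d1=ray(c1,*p1);o2,d2=ray(c2,*p2)
    s=np.linalg.lstsq(np.c_[d1,-d2],o2-o1,rcond=None)[0]
    a=o1+d1*s[0];b=o2+d2*s[1];return (a+b)/2,np.linalg.norm(a-b)
def proj(c,P):
    _,K,R,t=c;p=K@(R@np.array(P)+t);return p[:2]/p[2]
def save(n,im): cv2.imwrite('pics/'+n+'.png',im[...,::-1])
E
python3 - <<'E'
from h import *
s=observe();print({k:np.round(v,3) for k,v in s.items()},env.tcp_to_grasp)
for n in('scene','top'):
    c=cam(n);save(n+'0',c[0]);print(n,-c[2].T@c[3])
E
```

```text
{'time_s': np.float64(0.0), 'q': array([-7.8914e+01,  2.1841e+01,  7.4385e+01,  2.0000e-03,  8.3859e+01,
       -1.2338e+01]), 'qvel': array([-0.064,  0.021,  0.037,  0.015,  0.054,  0.004]), 'joint_efforts': array([-2.0000e-03, -4.4846e+01, -2.3128e+01, -0.0000e+00,  5.0000e-03,
       -0.0000e+00]), 'position': array([ 0.219, -0.504,  0.231]), 'tool_rot': array([[ 0.918,  0.398, -0.   ],
       [ 0.398, -0.918,  0.001],
       [ 0.   , -0.001, -1.   ]]), 'ft_force': array([-0.064,  0.195, -0.701]), 'wrist_torque': array([0.013, 0.019, 0.017]), 'gripper_force': np.float64(0.0), 'grip_width': np.float64(0.085)} 0.0187
scene [ 1.04921241 -0.31371618  0.77944483]
top [0.39614222 0.02102234 1.21412721]
```

View pics/scene0.png

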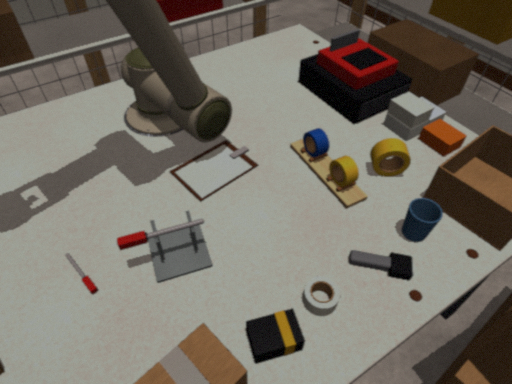

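View pics/top0.png

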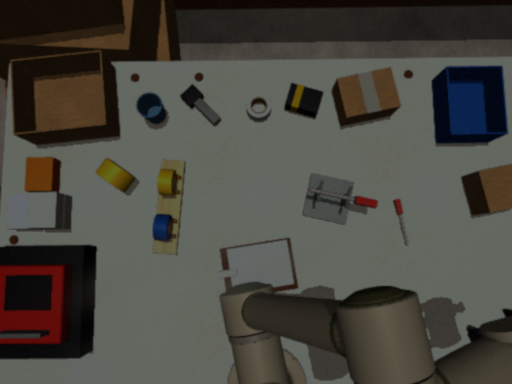

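Candidates for the spindle are the red handle with shaft on the stand, scene (160,235) / top (345,198), and the small red screwdriver, scene (83,275) / top (402,222). I choose the one on the stand because it is larger. Candidates for the yellow roll are the one in the rack, scene (344,171) / top (167,181), and the bigger loose ring, scene (390,156) / top (116,175). I choose the one in the rack because it is smaller.

Run:
```python
from h import *
S=cam('scene');T=cam('top')
def blob(c,near,kind):
    h=cv2.cvtColor(c[0],cv2.COLOR_RGB2HSV);H,s,v=cv2.split(h)
    m={'red':((H<8)|(H>172))&(s>150)&(v>70),'yel':(H>20)&(H<33)&(s>170)&(v>60),'blue':(H>100)&(H<130)&(s>150)&(v>40)}[kind]
    n,l,st,ce=cv2.connectedComponentsWithStats(m.astype(np.uint8))
    ok=[i for i in range(1,n) if st[i,4]>15]
    i=min(ok,key=lambda i:np.hypot(*(ce[i]-near)))
    ys,xs=np.where(l==i);r=cv2.minAreaRect(np.c_[xs,ys].astype(np.float32))
    return ce[i],r,st[i,4],cv2.boxPoints(r)
for nm,k,a,b in(('handle','red',(132,240),(366,202)),('yellow','yel',(344,171),(167,181)),('blue','blue',(316,143),(163,228)),('bigyellow','yel',(390,156),(116,175)),('driver','red',(90,285),(398,207))):
    A=blob(S,a,k);B=blob(T,b,k)
    print(nm,A[0].round(1),A[1],B[0].round(1),B[1],A[2],B[2],[x.round(4) if hasattr(x,'round') else x for x in tri(S,A[0],T,B[0])])
    print('  box on z',[onz(T,*p,.095 if nm=='handle' else .06)[:2].round(3) for p in B[3]])
a=cv2.resize(S[0][200:290,105:225],None,fx=4.4,fy=4.4,interpolation=2)[:390,:400]
b=cv2.resize(S[0][120:210,280:370],None,fx=4.4,fy=4.4,interpolation=2)[:390,:390]
x=cv2.resize(T[0][160:240,290:390],(400,320),interpolation=2) if 0 else None
save('crop1',np.hstack([a,b]))
a=cv2.resize(T[0][165:230,295:385],None,fx=5,fy=5,interpolation=2)
b=cv2.resize(T[0][150:260,145:190],None,fx=5,fy=5,interpolation=2)
o=np.zeros((550,450+225,3),np.uint8);o[:a.shape[0],:450]=a;o[:,450:]=b;save('crop2',np.clip(o*1.6,0,255).astype(np.uint8))
```

```text
handle [131.3 238.3] ((131.2941131591797, 238.17649841308594), (8.246212005615234, 28.134132385253906), 75.96376037597656) [366.1 201.4] ((366.23590087890625, 201.47750854492188), (20.61212158203125, 6.970644950866699), 12.994616508483887) 225 142 [array([ 0.5128, -0.277 ,  0.1011]), np.float64(0.0024)]
  box on z [array([ 0.51, -0.25]), array([ 0.529, -0.255]), array([ 0.515, -0.31 ]), array([ 0.497, -0.305])]
yellow [347.3 168.5] ((346.0755920410156, 169.00088500976562), (27.668642044067383, 19.829193115234375), 56.97612762451172) [165.1 181.1] ((164.97640991210938, 180.9977569580078), (14.07915210723877, 24.46074676513672), 5.440331935882568) 351 330 [array([0.5828, 0.2863, 0.0663]), np.float64(0.0077)]
  box on z [array([0.549, 0.308]), array([0.619, 0.302]), array([0.615, 0.262]), array([0.544, 0.267])]
blue [319.3 140.3] ((319.1352844238281, 140.7588348388672), (24.011028289794922, 15.279745101928711), 67.16634368896484) [160.4 226.6] ((160.08084106445312, 226.48219299316406), (14.18478775024414, 24.496240615844727), 6.009006023406982) 294 332 [array([0.4529, 0.298 , 0.0648]), 
[... 239 characters left out ...]
86) [113.4 173.7] ((113.45999908447266, 173.72000122070312), (30.799999237060547, 18.600000381469727), 36.869895935058594) 670 560 [array([0.6023, 0.4307, 0.066 ]), np.float64(0.0038)]
  box on z [array([0.61 , 0.486]), array([0.654, 0.455]), array([0.599, 0.382]), array([0.556, 0.413])]
driver [ 88.8 283.7] ((88.74323272705078, 283.5405578613281), (16.15842056274414, 6.393620491027832), 54.462318420410156) [398.3 206.1] ((398.3235778808594, 206.29415893554688), (13.824529647827148, 4.365641117095947), 75.96376037597656) 102 61 [array([ 0.5071, -0.396 ,  0.0108]), np.float64(0.0014)]
  box on z [array([ 0.52, -0.37]), array([ 0.522, -0.382]), array([ 0.484, -0.389]), array([ 0.481, -0.377])]
```

View pics/crop1.png

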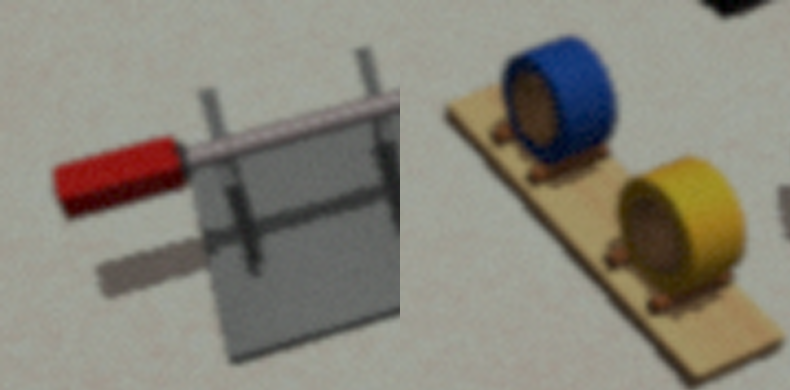

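View pics/crop2.png

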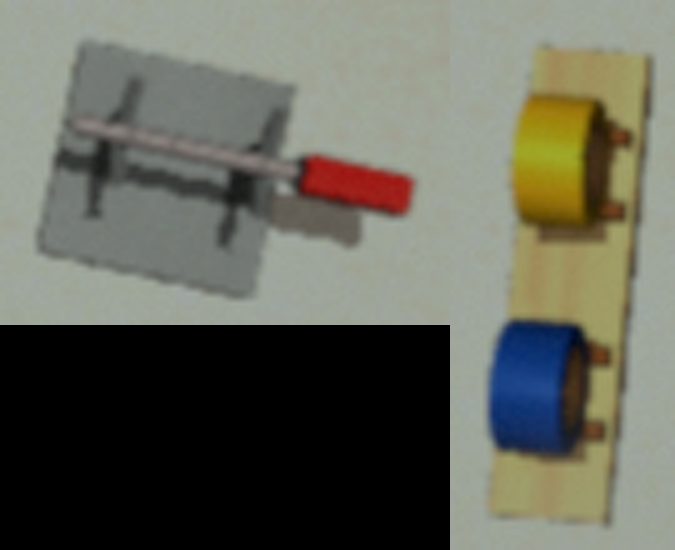

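The crops confirm both choices. The stand spindle's handle centre is at top (366,201) and its tip at about (310,190). The small yellow roll is in the rack's far bay at top (167,181), with its bore facing -y. Next I refine the axes.

Run:
```python
from h import *
T=cam('top');g=T[0].astype(float).min(2);g=cv2.GaussianBlur(g,(1,3),0)
P=[]
for u in range(313,349):
    v0=189.6+(u-310)*.2;r=np.arange(int(v0)-4,int(v0)+6);w=np.clip(g[r,u]-np.median(g[r,u])-5,0,None)
    if w.sum()>0:P.append(onz(T,u,(r*w).sum()/w.sum(),.097)[:2])
P=np.array(P);vx,vy,x0,y0=cv2.fitLine(P.astype(np.float32),cv2.DIST_HUBER,0,.001,.001).ravel()
d=np.array([vx,vy]);d*=np.sign(vy)
h=onz(T,366.1,201.4,.1)[:2];print('shaft dir',d,'ang from y',np.degrees(np.arctan2(d[0],d[1])),'handle top',h,'offset of handle from line',(h-[x0,y0])@[d[1],-d[0]])
tip=onz(T,310,189.6,.095)[:2];print('tip',tip,np.linalg.norm(tip-h),'handle dir',np.degrees(np.arctan2(*(tip-h))))
for z in(.012,):
    for p in((525,160),(640,160),(505,375),(618,375),(537,45),(490,515)):print('rack',onz(T,145+(p[0]-450)/5,150+p[1]/5,z)[:2].round(4))
S=cam('scene')
for q in((0.578,.280,.06),(.45,.293,.06)):
    d2=np.array([.095,.995,0])
    print('roll faces proj',[ (proj(S,q+s*.02*d2).round(1),proj(T,q+s*.02*d2).round(1)) for s in(-1,1)])
# dark core-bore blob centre (near face) in scene, from crop1 coords: yellow (657,232), blue (532,103)
for p,n in(((657,232),'y'),((532,103),'b')):
    u=280+(p[0]-400)/4.4;v=120+p[1]/4.4;print('bore',n,u,v,onz(S,u,v,.06).round(4))
```

```text
shaft dir [0.22086254 0.97530496] ang from y 12.759698 handle top [ 0.51250852 -0.27834167] offset of handle from line -0.003164328586662722
tip [ 0.54749391 -0.12613648] 0.15617424456685614 handle dir 12.944967098330954
rack [0.5865 0.3107]
rack [0.5857 0.2417]
rack [0.458  0.3204]
rack [0.4573 0.2534]
rack [0.6565 0.3046]
rack [0.376  0.3277]
roll faces proj [(array([336.3, 172.6]), array([173.5, 182.8])), (array([348.5, 167.7]), array([159.7, 181.6]))]
roll faces proj [(array([309.8, 144. ]), array([168.4, 227.5])), (array([321.5, 139.8]), array([154.4, 226.3]))]
bore y 338.4090909090909 172.72727272727272 [0.5795 0.2646 0.06  ]
bore b 310.0 143.4090909090909 [0.4464 0.2751 0.06  ]
```

```bash
python3 -m jog '[[0,0,0,0.045,-0.0113,0.004,100],[0,0,0,0.045,-0.0113,0.004,100],[0,0,0,0.045,-0.0113,0.004,100],[0,0,0,0.045,-0.0113,0.004,100],[0,0,0,0.045,-0.0113,0.004,100],[0,0,0,0.045,-0.0113,0.004,100],[0,0,0,0.045,-0.0113,0.004,100],[0,0,0,0.045,-0.0113,0.004,100]]'
python3 -m jog '[[0,0,-0.157,0,0,0,100],[0,0,-0.157,0,0,0,100],[0,0,-0.157,0,0,0,100],[0,0,-0.157,0,0,0,100],[0,0,-0.157,0,0,0,100],[0,0,-0.154,0,0,0,100],[0,0,0,0,0,0,100]]'
cat >> h.py <<'E'
def pose():
    s=observe();R=np.array(s['tool_rot']);p=np.array(s['position'])
    print('t',round(float(s['time_s']),2),'tcp',p.round(4),'xang',np.degrees(np.arctan2(R[1,0],R[0,0])).round(2),'z',R[:,2].round(4),'w',round(float(s['grip_width']),4),'f',np.round(s['ft_force'],1),'gf',round(float(s['gripper_force']),1),'q',np.round(s['q'],0))
    return p,R
def togo(P):
    p,R=pose();print('tool shift',(R.T@(np.array(P)-p)).round(4))
E
python3 - <<'E'
from h import *
togo((.513,-.279,.073))
c=cam('wrist');save('w1',c[0])
h=cv2.cvtColor(c[0],cv2.COLOR_RGB2HSV);m=(((h[...,0]<8)|(h[...,0]>172))&(h[...,1]>150)&(h[...,2]>50)).astype(np.uint8)
n,l,st,ce=cv2.connectedComponentsWithStats(m)
for i in range(1,n):
    if st[i,4]>200:
        ys,xs=np.where(l==i);b=cv2.boxPoints(cv2.minAreaRect(np.c_[xs,ys].astype(np.float32)))
        print(st[i],ce[i],onz(c,*ce[i],.106).round(4),[onz(c,*p,.106)[:2].round(4) for p in b])
E
```

```text
time_s: 1.3
position: [0.5141, -0.2775, 0.1992]
tool_rot: [[0.918, 0.398, -0.0], [0.398, -0.918, -0.0], [-0.0, 0.0, -1.0]]
ft_force: [-0.0, -1.1, 1.3]
grip_width: 0.0858
gripper_force: 0.0
time_s: 2.17
position: [0.513, -0.2786, 0.1993]
tool_rot: [[0.223, 0.975, -0.0], [0.975, -0.223, 0.0], [0.0, -0.0, -1.0]]
ft_force: [-1.2, 0.4, -0.9]
grip_width: 0.0854
gripper_force: 0.0
t 2.17 tcp [ 0.513  -0.2786  0.1993] xang 77.14 z [-1.e-04  1.e-04 -1.e+00] w 0.0854 f [-1.2  0.4 -0.9] gf 0.0 q [-40.  27.  72.  -0.  82. -27.]
tool shift [-4.000e-04  1.000e-04  1.263e-01]
[245 163  25  44 553] [254.5045208 180.6039783] [ 0.5154 -0.2613  0.106 ] [array([ 0.5033, -0.2799]), array([ 0.5114, -0.2462]), array([ 0.5293, -0.2503]), array([ 0.522 , -0.2841])]
[258 262  36  20 337] [275.89614243 271.74480712] [ 0.5151 -0.3431  0.106 ] [array([ 0.4997, -0.3407]), array([ 0.5292, -0.3359]), array([ 0.5303, -0.3454]), array([ 0.5005, -0.3504])]
```

View pics/w1.png

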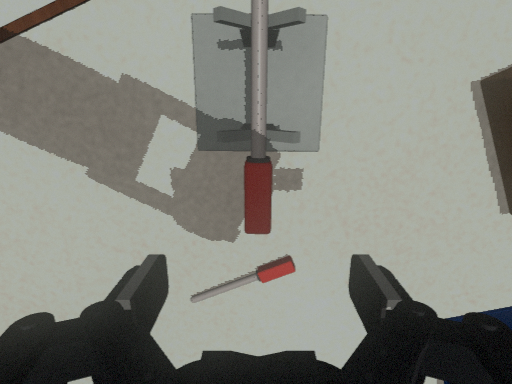

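The wrist view shows the handle at (245–271, 157–233), with its shaft running straight up the image. It lines up with the tool and is centred between the fingers.

Run:
```python
from h import *
c=cam('wrist')
print(onz(c,258,157,.106).round(4),onz(c,258,233,.106).round(4),onz(c,259.3,5,.095).round(4),onz(c,259,150,.095).round(4),proj(c,(.513,-.279,.106)))
```

```text
[ 0.5222 -0.244   0.106 ] [ 0.5082 -0.3049  0.106 ] [ 0.5464 -0.1428  0.095 ] [ 0.5238 -0.2405  0.095 ] [256.59326084 202.41698284]
```

```bash
python3 -m jog '[[0,0,0,0.0034,0.001,0.02,100],[0,0,0,0,0,0.03,100],[0,0,0,0,0,0.03,100],[0,0,0,0,0,0.025,100],[0,0,0,0,0,0.013,100],[0,0,0,0,0,0.008,100],[0,0,0,0,0,0,100]]'
python3 -m jog '[[0,0,0,0,0,0,20],[0,0,0,0,0,0,10],[0,0,0,0,0,0,0],[0,0,0,0,0,0,0],[0,0,0,0,0,0,0],[0,0,0,0,0,0,0]]' 90
python3 -c "
from h import *
pose()"
```

```text
time_s: 3.15
position: [0.5148, -0.2756, 0.0734]
tool_rot: [[0.222, 0.975, 0.0], [0.975, -0.222, -0.0], [-0.0, 0.0, -1.0]]
ft_force: [-0.8, -0.3, 0.6]
grip_width: 0.0854
gripper_force: 0.0
time_s: 3.9
position: [0.5146, -0.2755, 0.0736]
tool_rot: [[0.221, 0.975, -0.0], [0.975, -0.221, -0.0], [-0.0, -0.0, -1.0]]
ft_force: [-3.2, 0.4, 5.0]
grip_width: 0.0212
gripper_force: 87.8
t 3.9 tcp [ 0.5146 -0.2755  0.0736] xang 77.23 z [-1.e-04 -0.e+00 -1.e+00] w 0.0212 f [-3.2  0.4  5. ] gf 87.8 q [-40.  34.  82.  -0.  64. -27.]
```

```bash
python3 -m jog '[[0,0,0,0,0,-0.01,0],[0,0,0,0,0,-0.02,0],[0,0,0,0,0,-0.03,0],[0,0,0,0,0,-0.03,0],[0,0,0,0,0,-0.02,0],[0,0,0,0,0,-0.01,0],[0,0,0,0,0,0,0]]'
python3 -m jog '[[0,0,0,0.02,-0.0015,0,0],[0,0,0,0.04,-0.0035,0,0],[0,0,0,0.05,-0.004,0,0],[0,0,0,0.05,-0.0045,0,0],[0,0,0,0.05,-0.0045,0,0],[0,0,0,0.05,-0.0045,0,0],[0,0,0,0.045,-0.0035,0,0],[0,0,0,0.03,-0.0025,0,0],[0,0,0,0.02,-0.0015,0,0],[0,0,-0.136,0,0,0,0]]'
python3 -m jog '[[0,0,0,0,0,0.03,0],[0,0,0,0,0,0.04,0],[0,0,0,0,0,0.02,0],[0,0,0,0,0,0,0]]'
python3 - <<'E'
from h import *
togo((.564,.077,.0386))
c=cam('wrist');S=cam('scene');T=cam('top');np.save('c.npy',0)
a=cv2.resize(T[0][150:250,140:260],None,fx=3.3,fy=3.3,interpolation=2)
b=cv2.resize(S[0][100:220,230:370],None,fx=2.8,fy=2.8,interpolation=2)
o=np.zeros((384+0,392,3),np.uint8);b=b[:336,:392]
W=np.zeros((600,800,3),np.uint8);W[:384//1,:0]=0
w=cv2.resize(c[0],(400,300));W[:300,:400]=w;W[:330,404:800]=a[:330,:396];W[262+2:600,0:0]=0;W[302:600,:392]=b[:298];save('m1',W)
E
```

```text
time_s: 4.78
position: [0.5149, -0.2756, 0.1936]
tool_rot: [[0.221, 0.975, 0.001], [0.975, -0.221, -0.001], [-0.0, 0.001, -1.0]]
ft_force: [0.1, 0.2, -0.8]
grip_width: 0.0211
gripper_force: 87.9
time_s: 6.02
position: [0.5636, 0.0791, 0.1927]
tool_rot: [[0.082, 0.997, -0.001], [0.997, -0.082, 0.0], [0.0, -0.001, -1.0]]
ft_force: [-0.6, 0.4, -1.3]
grip_width: 0.0209
gripper_force: 87.8
time_s: 6.52
position: [0.563, 0.0775, 0.1018]
tool_rot: [[0.087, 0.996, -0.004], [0.996, -0.087, 0.0], [-0.0, -0.004, -1.0]]
ft_force: [0.7, 0.4, -0.4]
grip_width: 0.0212
gripper_force: 88.0
t 6.53 tcp [0.563  0.0775 0.1018] xang 84.99 z [-3.9e-03  3.0e-04 -1.0e+00] w 0.0212 f [ 0.7  0.4 -0.4] gf 88.0 q [-4. 31. 82. -0. 67.  1.]
tool shift [-0.0004  0.0013  0.0632]
```

View pics/m1.png

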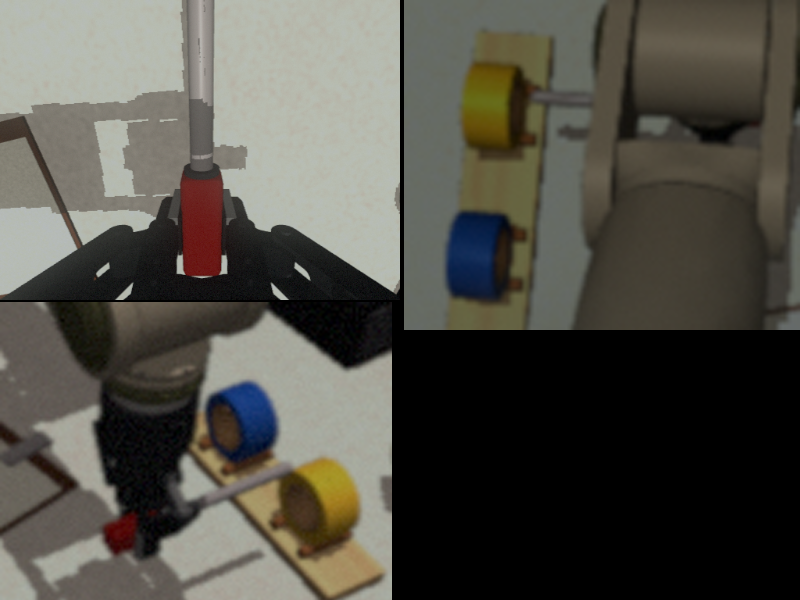

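The spindle is held straight. Its tip is at scene (334,158.5) / top (179,179.5), short of the bore. I check the tip position by triangulation before going down.

```bash
python3 - <<'E'
from h import *
p,R=pose();S=cam('scene');T=cam('top')
print(tri(S,(334.3,158.6),T,(178.8,179.4)))
e=p-R[:,2]*.0214+R[:,0]*.16
print('expected tip',e,proj(S,e),proj(T,e))
E
python3 -m jog '[[0,0,0,0,0.0008,0.02,0],[0,0,0,0,0,0.025,0],[0,0,0,0,0,0.013,0],[0,0,0,0,0,0.005,0],[0,0,0,0,0,0,0]]'
python3 - <<'E'
from h import *
pose();S=cam('scene');T=cam('top')
a=cv2.resize(T[0][160:205,150:200],None,fx=8,fy=8,interpolation=2)
b=cv2.resize(S[0][130:205,285:365],None,fx=5,fy=5,interpolation=2)
W=np.zeros((380,800,3),np.uint8);W[:360,:400]=a;W[:375,400:]=b;save('m2',W)
E
```

```text
t 6.67 tcp [0.5645 0.0773 0.1043] xang 85.01 z [ 1.7e-03 -1.0e-04 -1.0e+00] w 0.0208 f [-0.1  0.6  0.4] gf 88.0 q [-4. 31. 82.  0. 67.  1.]
(array([0.57702634, 0.23495829, 0.12402343]), np.float64(0.005570566582233644))
expected tip [0.57836483 0.23674515 0.1257176 ] [334.1786433 158.3039386] [177.18522369 178.20612044]
time_s: 7.4
position: [0.5651, 0.0773, 0.0407]
tool_rot: [[0.087, 0.996, 0.001], [0.996, -0.087, -0.0], [0.0, 0.001, -1.0]]
ft_force: [0.2, 0.4, -0.7]
grip_width: 0.0207
gripper_force: 88.0
t 7.4 tcp [0.5651 0.0773 0.0407] xang 85.02 z [ 7.e-04 -0.e+00 -1.e+00] w 0.0207 f [ 0.2  0.4 -0.7] gf 88.0 q [-4. 35. 86.  0. 59.  1.]
```

View pics/m2.png

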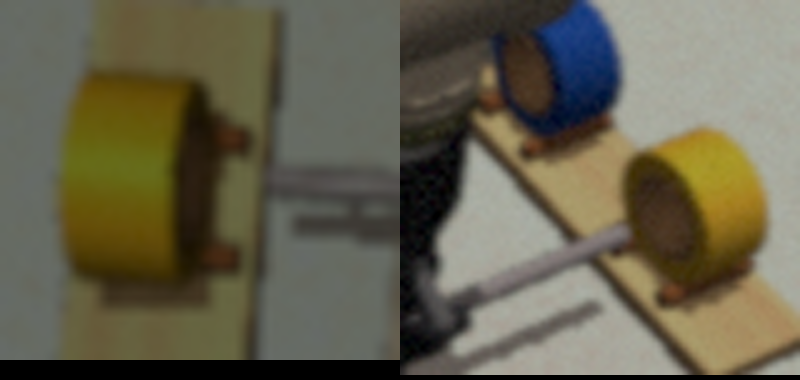

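The tip, at crop (628,235), points into the bore at (668,208), and it is centred in the top view. I push in and watch the force.

```bash
python3 -m jog '[[0,0,0,0.01,0,0,0],[0,0,0,0.015,0,0,0],[0,0,0,0.015,0,0,0],[0,0,0,0.01,0,0,0],[0,0,0,0,0,0,0]]'
python3 -m jog '[[0,0,0,0.01,0,0,0],[0,0,0,0.015,0,0,0],[0,0,0,0.015,0,0,0],[0,0,0,0.015,0,0,0],[0,0,0,0.008,0,0,0],[0,0,0,0,0,0,0]]'
python3 - <<'E'
from h import *
pose();S=cam('scene');T=cam('top')
a=cv2.resize(T[0][160:205,140:190],None,fx=8,fy=8,interpolation=2)
b=cv2.resize(S[0][130:205,285:365],None,fx=5,fy=5,interpolation=2)
W=np.zeros((380,800,3),np.uint8);W[:360,:400]=a;W[:375,400:]=b;save('m3',W)
E
```

```text
time_s: 8.12
position: [0.5691, 0.128, 0.0403]
tool_rot: [[0.086, 0.996, -0.0], [0.996, -0.086, -0.0], [-0.0, -0.0, -1.0]]
ft_force: [1.2, 0.2, -1.5]
grip_width: 0.0209
gripper_force: 88.0
time_s: 8.88
position: [0.5746, 0.1904, 0.0402]
tool_rot: [[0.086, 0.996, -0.0], [0.996, -0.086, -0.0], [-0.0, -0.0, -1.0]]
ft_force: [0.0, 0.6, -0.2]
grip_width: 0.0206
gripper_force: 88.0
t 8.88 tcp [0.5746 0.1904 0.0402] xang 85.07 z [-0. -0. -1.] w 0.0206 f [ 0.   0.6 -0.2] gf 88.0 q [ 7. 38. 80. -0. 62. 12.]
```

View pics/m3.png

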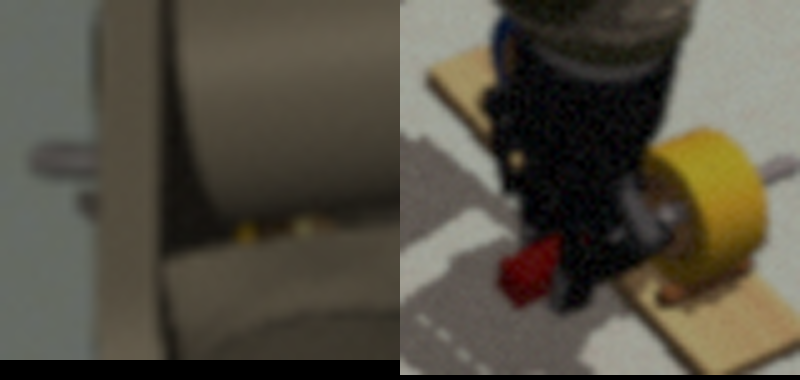

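The shaft is through: its tip comes out past the far face at crop (790,165), and contact force is negligible. Now a gentle lift.

```bash
python3 -m jog '[[0,0,0,0,0,-0.006,0],[0,0,0,0,0,-0.006,0],[0,0,0,0,0,-0.003,0],[0,0,0,0,0,-0.003,0],[0,0,0,0,0,-0.004,0],[0,0,0,0,0,-0.006,0],[0,0,0,0,0,-0.008,0],[0,0,0,0,0,-0.012,0],[0,0,0,0,0,-0.015,0],[0,0,0,0,0,-0.015,0]]' 110
python3 -m jog '[[0,0,0,0,0,-0.015,0],[0,0,0,0,0,-0.02,0],[0,0,0,0,0,-0.02,0],[0,0,0,0,0,-0.015,0],[0,0,0,0,0,-0.008,0],[0,0,0,0,0,-0.003,0],[0,0,0,0,0,0,0],[0,0,0,0,0,0,0]]'
python3 - <<'E'
from h import *
pose();S=cam('scene');w=cam('wrist')
W=np.zeros((400,800,3),np.uint8);W[:300,:400]=cv2.resize(w[0],(400,300));W[:400,400:]=cv2.resize(S[0][80:200,260:380],(400,400),interpolation=2);save('m4',W)
cv2.imwrite('w4.png',w[0])
E
```

```text
time_s: 10.22
position: [0.5747, 0.1898, 0.1197]
tool_rot: [[0.087, 0.996, 0.001], [0.996, -0.087, 0.0], [0.0, 0.001, -1.0]]
ft_force: [0.6, -0.5, -2.0]
grip_width: 0.0206
gripper_force: 109.7
time_s: 11.22
position: [0.5744, 0.1898, 0.1987]
tool_rot: [[0.087, 0.996, -0.001], [0.996, -0.087, -0.0], [-0.0, -0.001, -1.0]]
ft_force: [0.1, -0.5, -1.2]
grip_width: 0.0204
gripper_force: 109.7
t 11.22 tcp [0.5744 0.1898 0.1987] xang 85.01 z [-1.2e-03 -2.0e-04 -1.0e+00] w 0.0204 f [ 0.1 -0.5 -1.2] gf 109.7 q [ 7. 29. 68. -0. 83. 12.]
```

View pics/m4.png

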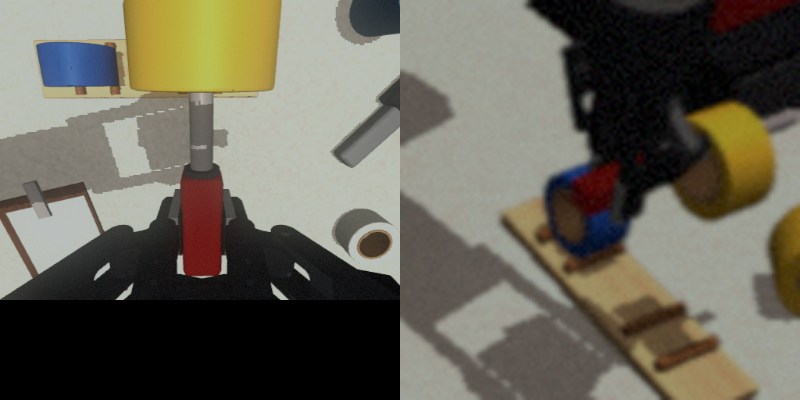

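The yellow roll hangs on the spindle and the blue one is still in its bay. I measure the roll's position along the shaft from its near top rim at wrist (256,116).

Run:
```python
from h import *
p,R=pose();w=cam('wrist');ax=p-R[:,2]*.0214
im=cv2.cvtColor(cv2.imread('w4.png'),cv2.COLOR_BGR2HSV);col=im[:,256]
v=np.where((col[:,0]>18)&(col[:,0]<35)&(col[:,1]>150)&(col[:,2]>90))[0];print('yellow rows',v.min(),v.max())
for nm,v_,z in(('top rim',v.max(),ax[2]+.022),('handle front top',168*1.28,ax[2]+.011),('handle back',275*1.28,ax[2]+.011)):
    P=onz(w,256,v_,z);print(nm,((P-ax)@R[:,0]).round(4))
print('band edge side rim', )
togo((.5147,-.2755,.1987))
```

```text
t 11.32 tcp [0.5745 0.1898 0.1989] xang 85.01 z [-9.e-04 -1.e-04 -1.e+00] w 0.0203 f [ 0.8 -0.2 -1.6] gf 109.7 q [ 7. 29. 68.  0. 83. 12.]Traceback (most recent call last):
  File "<stdin>", line 4, in <module>
    return umr_minimum(a, axis, None, out, keepdims, initial, where)
ValueError: zero-size array to reduction operation minimum which has no identity
```

Run:
```python
from h import *
p,R=pose();w=cam('wrist');ax=p-R[:,2]*.0214
col=cv2.cvtColor(w[0],cv2.COLOR_RGB2HSV)[:,256]
v=np.where((col[:,0]>15)&(col[:,0]<35)&(col[:,1]>150)&(col[:,2]>60))[0];print('yellow rows',v.min(),v.max())
for nm,v_,z in(('top rim',v.max(),ax[2]+.022),('handle front top',168*1.28,ax[2]+.011),('handle back',275*1.28,ax[2]+.011)):
    P=onz(w,256,v_,z);print(nm,((P-ax)@R[:,0]).round(4))
togo((.5147,-.2755,.1987))
```

```text
t 11.38 tcp [0.5745 0.1898 0.199 ] xang 85.01 z [-7.e-04 -1.e-04 -1.e+00] w 0.0206 f [-0.   0.4 -1.5] gf 109.7 q [ 7. 29. 68. -0. 83. 12.]
yellow rows 3 117
top rim 0.0706
handle front top 0.0347
handle back -0.0285
t 11.43 tcp [0.5746 0.1898 0.1991] xang 85.01 z [-5.e-04 -1.e-04 -1.e+00] w 0.0204 f [-0.2 -0.1 -1.4] gf 109.7 q [ 7. 29. 68.  0. 83. 12.]
tool shift [-4.688e-01 -1.920e-02  4.000e-04]
```

The roll centre is 91 mm from the grip point, which is what the stand needs. I carry it back gently along the same path.

```bash
python3 -m jog '[[0,0,0,-0.005,-0.001,0,0],[0,0,0,-0.01,-0.001,0,0],[0,0,0,-0.015,-0.001,0,0],[0,0,0,-0.02,-0.001,0,0],[0,0,0,-0.025,-0.001,0,0],[0,0,0,-0.03,-0.001,0,0],[0,0,0,-0.035,-0.001,0,0],[0,0,0,-0.035,-0.001,0,0],[0,0,0,-0.035,-0.001,0,0],[0,0,0,-0.035,-0.001,0,0]]'
python3 -m jog '[[0,0,0,-0.035,-0.001,0,0],[0,0,0,-0.035,-0.001,0,0],[0,0,0,-0.035,-0.001,0,0],[0,0,0,-0.03,-0.001,0,0],[0,0,0,-0.025,-0.001,0,0],[0,0,0,-0.02,-0.001,0,0],[0,0,0,-0.015,-0.001,0,0],[0,0,0,-0.0138,-0.001,0,0],[0,0,0,-0.01,-0.001,0,0],[0,0,0,-0.005,-0.001,0,0]]'
python3 -m jog '[[0,0,0.035,0,0,0,0],[0,0,0.05,0,0,0,0],[0,0,0.035,0,0,0,0],[0,0,0.016,0,0,0,0],[0,0,0,0,0,0,0],[0,0,0,0,0,0,0]]'
python3 - <<'E'
from h import *
togo((.5147,-.2755,.0736))
p,R=pose();w=cam('wrist');ax=p-R[:,2]*.0214
col=cv2.cvtColor(w[0],cv2.COLOR_RGB2HSV)[:,256]
v=np.where((col[:,0]>15)&(col[:,0]<35)&(col[:,1]>150)&(col[:,2]>60))[0];print('yellow rows',v.min(),v.max())
print(((onz(w,256,v.max(),ax[2]+.022)-ax)@R[:,0]).round(4))
E
```

```text
time_s: 12.68
position: [0.5427, -0.0556, 0.1995]
tool_rot: [[0.088, 0.996, 0.0], [0.996, -0.088, -0.0], [-0.0, 0.0, -1.0]]
ft_force: [0.5, 0.6, -2.2]
grip_width: 0.0206
gripper_force: 109.7
time_s: 13.92
position: [0.5139, -0.2758, 0.1993]
tool_rot: [[0.087, 0.996, -0.0], [0.996, -0.087, 0.0], [0.0, -0.0, -1.0]]
ft_force: [-0.3, 0.5, -0.9]
grip_width: 0.0207
gripper_force: 109.7
time_s: 14.68
position: [0.514, -0.2754, 0.1993]
tool_rot: [[0.221, 0.975, -0.0], [0.975, -0.221, 0.0], [0.0, -0.0, -1.0]]
ft_force: [-0.3, -1.4, -0.8]
grip_width: 0.0207
gripper_force: 109.7
t 14.68 tcp [ 0.514  -0.2754  0.1993] xang 77.24 z [-1.e-04  1.e-04 -1.e+00] w 0.0207 f [-0.3 -1.4 -0.8] gf 109.7 q [-40.  26.  72.   0.  81. -27.]
tool shift [0.     0.0007 0.1257]
t 14.68 tcp [ 0.514  -0.2754  0.1993] xang 77.24 z [-1.e-04  1.e-04 -1.e+00] w 0.0207 f [-0.3 -1.4 -0.8] gf 109.7 q [-40.  26.  72.   0.  81. -27.]
yellow rows 0 117
0.0707
```

```bash
python3 -m jog '[[0,0,0,0,0.0007,0.008,0],[0,0,0,0,0,0.016,0],[0,0,0,0,0,0.02,0],[0,0,0,0,0,0.02,0],[0,0,0,0,0,0.02,0],[0,0,0,0,0,0.016,0],[0,0,0,0,0,0.01,0],[0,0,0,0,0,0.006,0],[0,0,0,0,0,0.004,0],[0,0,0,0,0,0,0]]'
python3 -m jog '[[0,0,0,0,0,0.003,0],[0,0,0,0,0,0.002,0],[0,0,0,0,0,0.001,0],[0,0,0,0,0,0,0]]'
python3 - <<'E'
from h import *
togo((.5147,-.2755,.0736));S=cam('scene');T=cam('top');w=cam('wrist')
W=np.zeros((400,800,3),np.uint8);W[:300,:400]=cv2.resize(w[0],(400,300));W[:400,400:]=cv2.resize(S[0][170:290,110:230],(400,400),interpolation=2);save('m5',W)
E
```

```text
time_s: 15.98
position: [0.5147, -0.2757, 0.0794]
tool_rot: [[0.221, 0.975, 0.0], [0.975, -0.221, -0.0], [-0.0, 0.0, -1.0]]
ft_force: [0.5, 0.8, -1.8]
grip_width: 0.0204
gripper_force: 109.7
time_s: 16.48
position: [0.5146, -0.2756, 0.0738]
tool_rot: [[0.221, 0.975, 0.0], [0.975, -0.221, -0.0], [-0.0, 0.0, -1.0]]
ft_force: [-2.7, 1.1, 4.5]
grip_width: 0.0204
gripper_force: 110.5
t 16.48 tcp [ 0.5146 -0.2756  0.0738] xang 77.23 z [ 3.e-04 -2.e-04 -1.e+00] w 0.0204 f [-2.7  1.1  4.5] gf 110.5 q [-40.  34.  82.   0.  64. -27.]
tool shift [0.0002 0.     0.0002]
```

View pics/m5.png

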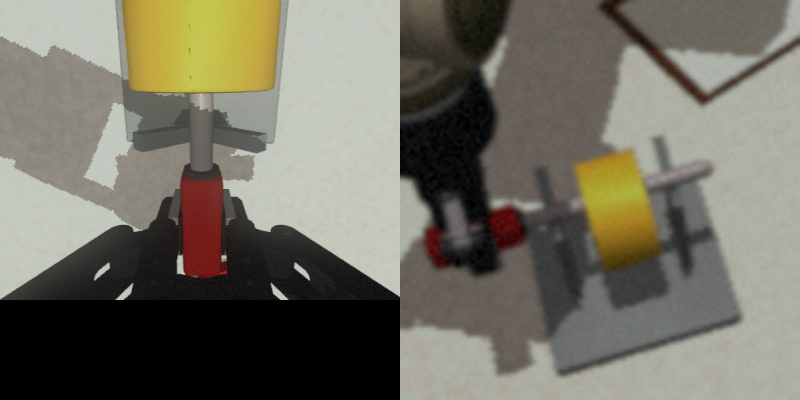

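The shaft is in both forks and the roll hangs between them (crop 615,210). The contact force matches the reading when the handle was first gripped on the stand. I release and retreat.

```bash
python3 -m jog '[[0,0,0,0,0,0,40],[0,0,0,0,0,0,70],[0,0,0,0,0,0,100],[0,0,0,0,0,0,100],[0,0,0,0,0,0,100],[0,0,0,0,0,0,100]]' 20
python3 -m jog '[[0,0,0,0,0,-0.01,100],[0,0,0,0,0,-0.02,100],[0,0,0,0,0,-0.03,100],[0,0,0,0,0,-0.04,100],[0,0,0,0,0,-0.04,100],[0,0,0,0,0,0,100],[0,0,0,0,0,0,100],[0,0,0,0,0,0,100]]'
python3 - <<'E'
from h import *
pose();S=cam('scene');T=cam('top')
W=np.zeros((400,800,3),np.uint8);W[:,:400]=cv2.resize(S[0][90:300,105:375],(400,400),interpolation=2);W[:,400:]=cv2.resize(S[0][170:290,110:230],(400,400),interpolation=2);save('m6',W)
E
```

```text
time_s: 17.38
position: [0.5146, -0.2756, 0.0733]
tool_rot: [[0.221, 0.975, -0.0], [0.975, -0.221, 0.0], [0.0, -0.0, -1.0]]
ft_force: [-0.1, 0.8, -0.0]
grip_width: 0.0857
gripper_force: 0.0
time_s: 18.38
position: [0.5143, -0.2753, 0.2123]
tool_rot: [[0.221, 0.975, -0.002], [0.975, -0.221, 0.001], [0.001, -0.002, -1.0]]
ft_force: [0.5, 0.7, 0.3]
grip_width: 0.0855
gripper_force: 0.0
t 18.38 tcp [ 0.5143 -0.2753  0.2123] xang 77.22 z [-0.0017  0.0014 -1.    ] w 0.0855 f [0.5 0.7 0.3] gf 0.0 q [-40.  26.  71.  -0.  83. -27.]
```

View pics/m6.png

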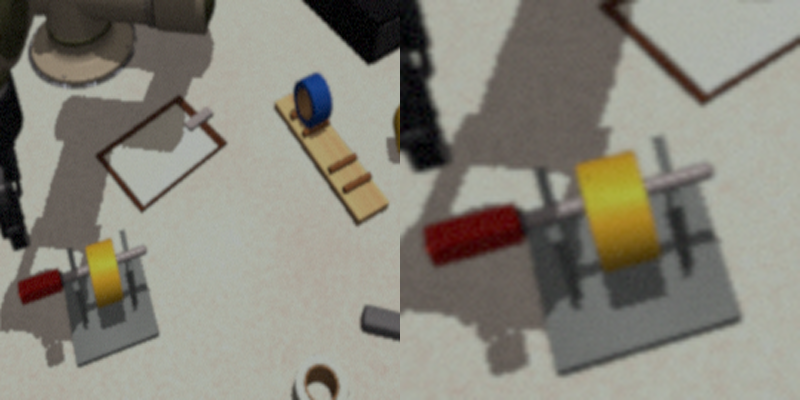

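The spindle rests in both forks with the yellow roll hanging between them, the blue roll is still in its bay, and the gripper is clear.

```bash
python3 -c "
from rig import job
print(job.close_job())"
```

```text
the job is handed in; nothing more can be done
None
```

The yellow roll hangs on the spindle across both forks, the spindle is released, the blue roll was not disturbed, and the job was handed in at about 18 s of the 58 s allowed.

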